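# Refit a hand-truck wheel and snap its axle cap home

## Task

Refit the small hand-truck wheel: lower it over the upright stub axle, hub boss still uppermost, until it rests flat on the axle's collar. Then push the metal axle cap, mouth down, onto the axle's neck until it clicks over the sprung balls, and go on pressing it down firmly (about 10 N) so that it stays hard against the axle's shoulder; finish with the gripper still pressing on the cap, do not let go of it. Leave the tools and other things on the bench where they are.

Things in the scene. Friction and masses are not known exactly. Their poses are not given: they have to be found in the camera images.
- stub_axle: bolt-on stub axle, fixed: steel plate 100 x 100 x 8 mm flat on the bench, an upright axle in its middle. Origin at the centre of the plate's underside, z up along the axle. Upward: plate to 8 mm, collar of 36 mm diameter to 24 mm (the wheel rests on it), journal of 24 mm diameter to 85.5 mm (chamfered shoulder), thinner neck of 16 mm diameter to 108 mm, its last 6 mm tapering to 9 mm.
- axle_seat (a point): point on the axle's centre line at the top of the collar, 24 mm above the plate's underside: the wheel's underside rests here
- axle_shoulder (a point): point on the axle's centre line at the shoulder between journal and neck, 85.5 mm above the plate's underside: the cap's underside rests here when fully home
- axle_tip (a point): centre of the top end of the axle's neck, 108 mm above the plate's underside
- wheel: small hand-truck wheel, 0.3 to 0.55 kg, flat on the bench, hub boss up: black tyre 120 mm in diameter, 34 mm wide, grey web and hub. The hub is a tube of 38 mm outer diameter, 60 mm long, flush with the tyre below and standing 26 mm above it on top (grip it there). Through bore 26.6 mm, widened to 30 mm over the lowest 2.5 mm. Origin at the centre of the underside, z up along the bore.
- axle_cap: dull metal hat-shaped cap, closed domed top, open below, 60 g, standing on the bench mouth down. 32 mm high, body 34 mm in diameter, rim flange at the bottom 41 mm in diameter and 3 mm high. In the mouth a 2.5 mm high lip of 18 mm bore (1 mm play all round on the neck), above it a 24 mm bore, 25 mm deep in all. Origin at the centre of the underside, z up.
- tape_black: bystander: roll of black tape, 72 mm in diameter, 19 mm high, flat on the bench; origin under its centre
- jar_lid: bystander: black jar lid, 81 mm in diameter, 14 mm high; origin under its centre
- spanner: bystander: combination spanner, 184 mm long, 31 mm wide, 7 mm high, its length along its own y; origin under its middle
- ratchet: bystander: ratchet with a black grip, 175 mm long, 32 mm wide, 24 mm high, its length along its own y; origin under its middle
- tape_measure: bystander: yellow tape measure standing on its edge, 34 x 73 x 68 mm high; origin under its middle
- axle_balls (a point): on the axle's centre line, 91.7 mm above the plate's underside, level with the centres of four steel balls that stand 2.5 mm out of the neck and spring inward when pushed. The sliding cap's lip meets them 9 mm above home; the push rises to about 10 to 13 N, then drops suddenly between 6 and 3 mm above home (the click); then the cap stops hard on the shoulder. Pulling it off takes as much.
Mind the look-alikes: they are no part of the job. Of the things that look like the axle_cap, take the one that is farthest from the robot's base at the start.

How it is judged:
On the way, in this order (a step that is already met when the one before it is completed fails the run):
1. the wheel is on the axle, flat on the collar (horizontal distance between wheel and axle_seat below 0.004 m and z of wheel in the frame of axle_seat below 0.003 m and angle between wheel's own z axis and vertical below 0.08 rad), for 0.2 s.
2. the cap has clicked over the balls and is fully home (horizontal distance between axle_cap and axle_shoulder below 0.003 m and z of axle_cap in the frame of axle_shoulder below 0.002 m and angle between axle_cap's own z axis and vertical below 0.1 rad), for 0.2 s.
At the end, for the whole second after the job is handed in: Wheel within 4 mm of the axle's centre line and 3 mm of its collar, tilted under 0.08 rad; cap upright (0.1 rad), centred (3 mm), within 2 mm of the shoulder, the gripper still pressing so that cap and axle bear on each other with over 5 N through the last second (all of step 1 and all of step 2 and contact force between axle_cap and stub_axle above 5 N and contact force between any of the fingers, the arm and axle_cap above 3 N); the arm keeps its last pose, push and grip.
It fails at once if a bystander is shifted more than 3 cm (distance of any of tape_black, jar_lid, spanner, ratchet, tape_measure from where it was at the start of the episode above 0.03 m).
It also fails if it takes over 72 s, if anything falls off the work surface, if the arm or the gripper's body presses on something with over 40 N, if the wrist force passes 120 N, or if a joint passes its speed limit or range.

## Robot

A 6-joint arm with a two-finger parallel gripper is mounted at the origin on a cart in front of the work surface, level with it; the furniture and walls round the work are solid. World frame = base frame: x ahead of the robot, y to its left, z up, the work surface at z = 0. Lengths are in m, angles in rad, forces in N, time in s.
With the tool pointing down it reaches from about 0.3 to 0.875 m from the base axis. Payload 6.4 kg.
Tool frame: the origin (TCP) lies on the centre line of the jaws, within the pads' length; the fingertips stand 25 mm ahead of it and the grasp point (between the pads) lies 6 mm ahead of it; z points along the fingers, y is the line along which they close (so a half turn about z gives the same grasp; the last joint's range is limited). The gripper opens to 85 mm and grips with 20 to 120 N. Pads are 22 mm wide; open, the fingers measure 114 mm over their backs; the gripper's body (76 mm by 85 mm) begins 54 mm behind the grasp point. The pads swing forward as they close: fully open they stand 13 mm farther back than shut.
Start: joints at [-1.539, 0.181, 1.607, -0, 1.354, -0.206], TCP at [0.135, -0.559, 0.256] pointing down, gripper open.
Joint ranges: [-2.99, 2.99], [-0.89, 2.07], [0.3, 2.58], [-1.14, 4.28], [0, 2.63], [-3.12, 3.12]. Speed limits (rad/s): [2.57, 2.57, 3.01, 3.14, 3.14, 3.14].

## Interface

Orientations are given as a unit quaternion [w, x, y, z].
In Python, from bench import get_obs, camera, hand_in, spot_in gives the robot as it stands.
- The arm moves only by the shell command python3 -m jog 'ROWS'. ROWS is JSON, one flat list of numbers, 7 for each row, row after row: the shift along the tool's x, y, z in m, then the turn, a rotation vector about the tool's x, y, z in rad, then the closure, from 0 (fully open) to 1 (shut). A call has 1 to 20 rows; each row is the pose to reach, as a shift and turn from the pose commanded when the call began, along the tool's axes at that moment; what a row does not reach only later rows make up. A row lasts 1/8 s, in which the tool goes at most 62.5 mm and 10.7 degrees, less where a joint would pass 70% of its speed; a pose out of reach is approached as far as the arm can. A call with a gripper value outside its range is refused whole. The fingers move at their own pace and stop on an object; the grip force is fixed at half the most. Time passes only in rows, so rows that repeat a pose let the fingers close. It gives the time, the measured TCP pose, the force, the opening and the grip force at its end, in the units of the state.
- get_obs(): the state, without advancing time (a new reading comes with each control period).
- camera(name): name is "scene" or "top" or "wrist"; returns a dict with "frame" (480x640x3 uint8, red, green, blue), "mtx" (3x3 intrinsics, pixels), "extrinsics" (4x4, takes a point from camera to world coordinates). Camera axes: x right, y up, looking along -z (the intrinsics and any distortion apply to the point x, -y, -z); pixel columns grow to the right and rows downward; lengths in m; the calibration is good to about 2 mm. A picture is of the moment at which its call begins. There is no depth.
- hand_in(): hands the job in; it is judged then, once.
Trained networks look in a picture, given as the dict that the camera call returned (one of the last four; its "shot" number tells which), for a name from the list of things; names that differ only in an ending like _2 or _b are one class to them, and where a whole thing is asked for, a point or a joint stands for the part that bears it (a point fixed in the world has none). Each returns a list of dicts, best first, with "confidence" (0 to 1); they miss things now and then, are a little off and sometimes report something else, mostly with a low value. They report only what shows in the picture. A call takes as long as a camera call. They do not tell look-alikes from the thing itself.
- spot_in(picture, name): "xyz" ([x, y, z] in m, in world coordinates, good to about 4 mm: the middle of the surface that is visible of it).
The state is a dict: "time_s": time; "q": joint angles; "dq": joint speeds; "joint_efforts": joint torques, N m; "eef_pos": TCP position; "eef_rot": TCP orientation; "wrist_force": force on the tool from outside, world axes, zero at the start; "torque": the same for the moment, N m; "opening": opening from 0.0 (shut) to 1.0 (fully open); "grasp_force": force on a finger pad.
Only numpy, scipy, OpenCV 4.12 (cv2) and the standard library are available. Lean on these libraries where they do the work, as an engineer would, in place of code of your own. Each camera call takes 0.05 s, during which the arm holds its last target. There are 200 camera calls.

## Working session

There is one attempt and no reset: what is moved stays moved. The work goes in short steps, Python scripts to look and compute and a shell command to move; the robot and the scene stay as the last step left them, time stands still between calls to the robot, and variables do not carry over. Pictures are saved under pics/ and viewed, at most 10 in all, crops included, and the job is handed in when it is done.

```bash
mkdir -p pics; ls
python3 - <<'E'
from bench import *
import cv2,numpy as np
o=get_obs();print(o['time_s'],o['eef_pos'],o['eef_rot'],o['opening'])
for n in ['scene','top']:
    p=camera(n);cv2.imwrite(f'pics/{n}0.png',p['frame'][:,:,::-1])
    print(n,np.round(p['extrinsics'],3).tolist(),np.round(p['mtx'],1).tolist(),[k for k in p])
    K=np.array(p['mtx']);T=np.linalg.inv(np.array(p['extrinsics']))
    for t in ['stub_axle','wheel','axle_cap','tape_black','jar_lid','spanner','ratchet','tape_measure']:
        for r in spot_in(p,t)[:4]:
            c=T@np.append(r['xyz'],1);u=K@np.array([c[0],-c[1],-c[2]]);u=u/u[2]
            print(t,np.round(r['xyz'],3),round(r['confidence'],2),u[:2].round())
E
```

```text
pics
0.0 [ 0.13545972 -0.55827982  0.25535903] [-9.01529100e-04  9.92936936e-01  1.18639889e-01  7.75246715e-05] 1.0005725973825925
scene [[-0.728, 0.328, -0.603, -0.173], [-0.686, -0.341, 0.643, 0.751], [0.005, 0.881, 0.473, 0.629], [0.0, 0.0, 0.0, 1.0]] [[563.3, 0.0, 323.3], [0.0, 563.3, 241.4], [0.0, 0.0, 1.0]] ['frame', 'mtx', 'extrinsics', 'shot']
stub_axle [0.537 0.344 0.004] 0.78 [186. 344.]
stub_axle [ 0.345 -0.167  0.013] 0.65 [441. 270.]
wheel [ 0.512 -0.304  0.03 ] 0.86 [414. 218.]
axle_cap [0.369 0.026 0.021] 0.79 [375. 299.]
axle_cap [ 0.466 -0.016  0.017] 0.63 [351. 274.]
tape_black [0.349 0.227 0.024] 0.95 [309. 351.]
jar_lid [ 0.346 -0.167  0.014] 0.59 [441. 269.]
spanner [0.537 0.345 0.01 ] 0.68 [185. 342.]
spanner [0.509 0.161 0.006] 0.55 [274. 306.]
ratchet [ 0.539 -0.135  0.016] 0.76 [361. 244.]
tape_measure [ 0.686 -0.137  0.043] 0.93 [315. 214.]
top [[0.002, 0.991, -0.137, 0.41], [-1.0, -0.001, -0.018, 0.006], [-0.018, 0.137, 0.99, 1.084], [0.0, 0.0, 0.0, 1.0]] [[505.7, 0.0, 317.4], [0.0, 505.7, 240.2], [0.0, 0.0, 1.0]] ['frame', 'mtx', 'extrinsics', 'shot']
stub_axle [0.541 0.331 0.007] 0.92 [175. 249.]
wheel [ 0.522 -0.317  0.032] 0.7 [481. 256.]
axle_cap [ 0.476 -0.023  0.027] 0.82 [340. 278.]
axle_cap [0.539 0.333 0.012] 0.66 [174. 249.]
axle_cap [0.379 0.014 0.028] 0.6 [322. 325.]
tape_black [0.359 0.219 0.02 ] 0.86 [224. 335.]
tape_black [0.539 0.329 0.01 ] 0.22 [176. 249.]
jar_lid [ 0.357 -0.179  0.015] 0.74 [415. 336.]
spanner [0.509 0.144 0.005] 0.95 [262. 263.]
spanner [0.538 0.329 0.007] 0.73 [176. 250.]
ratchet [ 0.542 -0.146  0.018] 0.7 [398. 247.]
tape_measure [ 0.692 -0.148  0.061] 0.73 [400. 173.]
```

View pics/scene0.png

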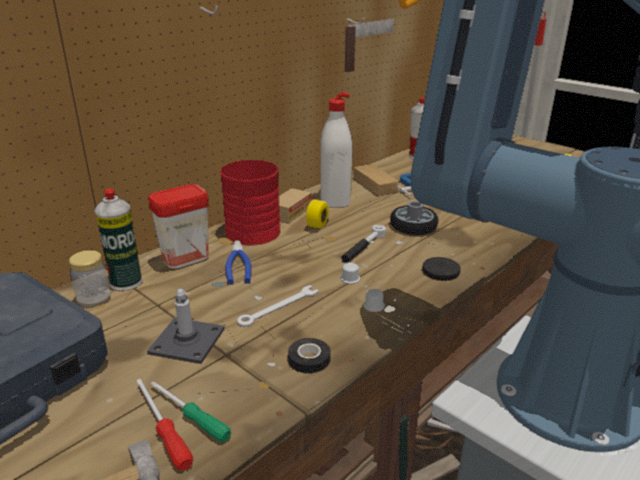

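View pics/top0.png

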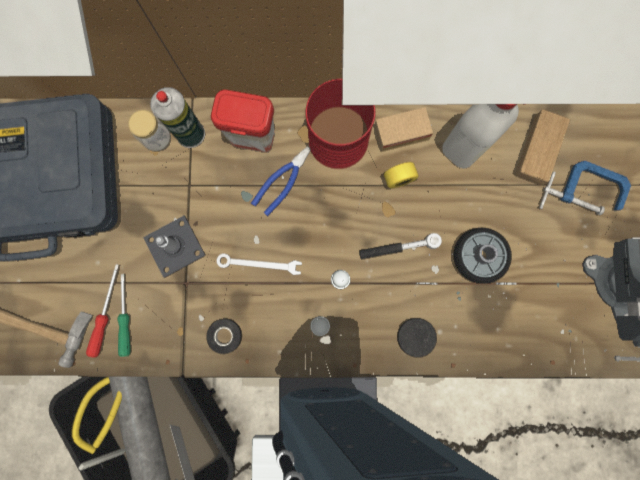

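Candidates for axle_cap: bright cap at top(340,278)/scene(351,272), and grey cap at top(320,326)/scene(374,300); the axle tip at top(165,241) is not a cap. By the description (farthest from base), it is the one at (340,278), about 0.476 m away against 0.375 m. The wheel is at top(481,255). I'll check these in a close crop.

Run:
```python
import cv2,numpy as np
t=cv2.imread('pics/top0.png');s=cv2.imread('pics/scene0.png')
c=lambda im,u,v,h:cv2.resize(im[v-h:v+h,u-h:u+h],(266,266),interpolation=cv2.INTER_CUBIC)
cv2.imwrite('pics/crop0.png',np.vstack([np.hstack([c(t,335,300,40),c(t,172,247,35),c(t,481,255,35)]),np.hstack([c(s,362,286,35),c(s,185,325,45),c(s,414,218,35)])]))
```

```text
(no output)
```

View pics/crop0.png

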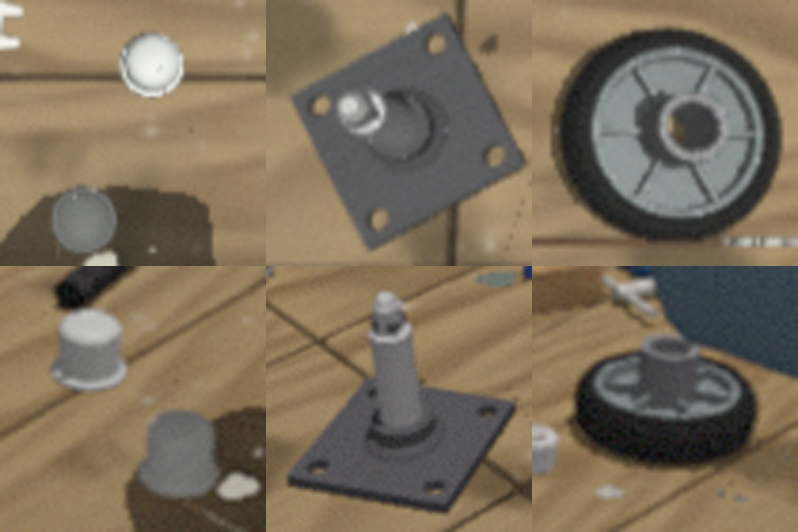

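```bash
cat > h.py <<'E'
import numpy as np,cv2
from bench import *
def ray(p,u,v,z):
    K=np.array(p['mtx']);E=np.array(p['extrinsics'])
    d=np.linalg.inv(K)@[u,v,1];d=E[:3,:3]@[d[0],-d[1],-d[2]];o=E[:3,3]
    return o+d*(z-o[2])/d[2]
def proj(p,X):
    c=np.linalg.inv(p['extrinsics'])@np.append(X,1);u=np.array(p['mtx'])@[c[0],-c[1],-c[2]];return u[:2]/u[2]
def tool(o,X):  # world point -> tool-frame
    from scipy.spatial.transform import Rotation as R
    q=o['eef_rot'];return R.from_quat([q[1],q[2],q[3],q[0]]).inv().apply(np.array(X)-o['eef_pos'])
E
python3 - <<'E'
from h import *
t=camera('top');s=camera('scene');w=camera('wrist');r=lambda *a:print(np.round(ray(*a),4))
print('wheel');r(t,487.8,253.4,.06);r(t,482.3,255.3,.034);r(s,415.3,204.6,.06)
print('axle');r(t,159.6,239.6,.108);r(t,174.8,246,.008);r(s,180.6,290.5,.108)
print('cap');r(t,340.7,279.2,.018)
o=get_obs();print(tool(o,np.array(w['extrinsics'])[:3,3]),w['extrinsics'],w['mtx'])
print(tool(o,[.52,-.315,.26]))
E
```

```text
wheel
[ 0.5239 -0.3214  0.06  ]
[ 0.5228 -0.3181  0.034 ]
[ 0.5211 -0.3163  0.06  ]
axle
[0.5461 0.3323 0.108 ]
[0.546  0.3322 0.008 ]
[0.5443 0.3356 0.108 ]
cap
[ 0.4741 -0.0246  0.018 ]
[ 0.07778937 -0.00016545 -0.11740768] [[ 2.36088460e-01  9.26770212e-01  2.92162992e-01  2.11017330e-01]
 [-9.71731510e-01  2.25061636e-01  7.13101128e-02 -5.40358872e-01]
 [ 3.33407449e-04 -3.00739480e-01  9.53706272e-01  3.73699955e-01]
 [ 0.00000000e+00  0.00000000e+00  0.00000000e+00  1.00000000e+00]] [[414.55379832   0.         315.53651517]
 [  0.         414.55379832 241.25755599]
 [  0.           0.           1.        ]]
[ 0.43115814 -0.14641572 -0.00371527]
```

Far cap is the hat-shaped one at top(340,279), the same shape as the near one, so it's my choice. Wheel ≈ (0.523,-0.319), axle ≈ (0.546,0.333). I'll hover over the wheel.

```bash
python3 -m jog '[0.054,-0.018,0,0,0,0,0, 0.108,-0.035,0,0,0,0,0, 0.162,-0.053,0,0,0,0,0, 0.216,-0.07,0,0,0,0,0, 0.27,-0.088,0,0,0,0,0, 0.324,-0.106,0,0,0,0,0, 0.378,-0.123,0,0,0,0,0, 0.432,-0.141,0,0,0,0,0, 0.432,-0.141,0,0,0,0,0, 0.432,-0.141,0,0,0,0,0, 0.432,-0.141,0,0,0,0,0, 0.432,-0.141,0,0,0,0,0]'
cat > look.py <<'E'
from h import *
import sys
n,name=sys.argv[1:3]
w=camera('wrist');cv2.imwrite(f'pics/{n}.png',w['frame'][:,:,::-1])
np.save('pics/E.npy',w['extrinsics']);o=get_obs();print(o['eef_pos'],o['eef_rot'],o['opening'])
for r in spot_in(w,name)[:2]: print(name,r['xyz'],round(r['confidence'],2),proj(w,r['xyz']),tool(o,r['xyz']))
E
python3 look.py w1 wheel
```

```text
time_s: 2.55
eef_pos: [0.5212, -0.321, 0.2564]
eef_rot: [0.0, 0.993, 0.118, -0.0]
wrist_force: [-0.1, -0.0, 0.2]
opening: 1.003
grasp_force: 0.0
[ 0.5213266  -0.32092829  0.25643653] [8.69148661e-05 9.93045550e-01 1.17730741e-01 2.11875216e-05] 1.0045667388192008
wheel [0.533, -0.3232, 0.0292] 0.73 [321.3125202  193.82188772] [0.01081371 0.0048979  0.22723763]
```

View pics/w1.png

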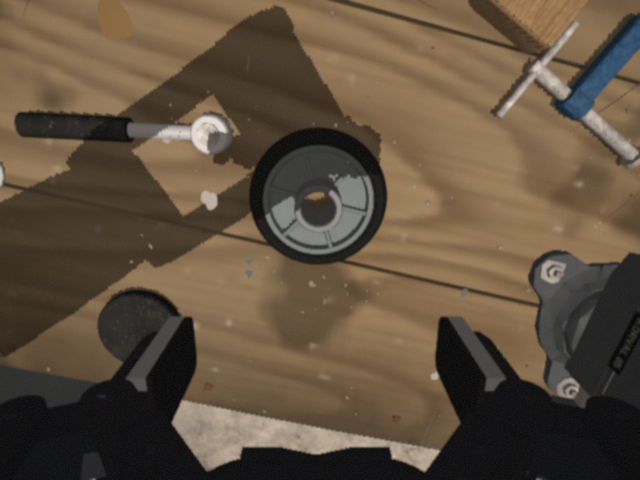

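The wheel's hub top is at about (319,208) and the tyre spans 249–386 × 127–264. The finger mid-line is at about x=316.

Run:
```python
from h import *
w=camera('wrist');o=get_obs()
for a in [(319,208,.06),(317.5,195.5,.03)]:
    X=ray(w,*a);print(X,tool(o,X))
g=cv2.cvtColor(w['frame'],cv2.COLOR_RGB2GRAY)
for c in (cv2.HoughCircles(cv2.medianBlur(g,3),cv2.HOUGH_GRADIENT,1.5,100,param1=100,param2=30,minRadius=60,maxRadius=75),cv2.HoughCircles(g[150:260,260:380],cv2.HOUGH_GRADIENT,1,40,param1=80,param2=15,minRadius=17,maxRadius=30)):print(c)
```

```text
[ 0.52775681 -0.32205106  0.06      ] [0.0056605  0.00277678 0.19642159]
[ 0.53127663 -0.32015558  0.03      ] [0.00952427 0.00175469 0.22642174]
[[[318.75 195.75  67.5 ]
  [126.75 356.25  69.15]]]
[[[58.5 59.5 17.9]]]
```

```bash
python3 -m jog '[0.005,0.001,0.05,0,0,0,0, 0.005,0.001,0.1,0,0,0,0, 0.005,0.001,0.14,0,0,0,0, 0.005,0.001,0.17,0,0,0,0, 0.005,0.001,0.19,0,0,0,0, 0.005,0.001,0.198,0,0,0,0, 0.005,0.001,0.198,0,0,0,0, 0.005,0.001,0.198,0,0,0,0]' && python3 look.py w2 wheel; python3 -m jog '[0,0,0,0,0,0,0.3, 0,0,0,0,0,0,0.5, 0,0,0,0,0,0,0.6, 0,0,0,0,0,0,1, 0,0,0,0,0,0,1, 0,0,0,0,0,0,1, 0,0,0,0,0,0,1,0,0,0,0,0,0,1]'; python3 look.py w3 wheel
```

```text
time_s: 3.7
eef_pos: [0.528, -0.3205, 0.0597]
eef_rot: [0.001, 0.993, 0.119, 0.001]
wrist_force: [0.0, -0.4, -0.3]
opening: 0.998
grasp_force: 0.0
[ 0.52796153 -0.32051821  0.05972388] [9.16264191e-04 9.92938793e-01 1.18621503e-01 8.07468335e-04] 1.0015822783439376
wheel [0.5414, -0.3192, 0.0264] 0.67 [320.27499693 282.30823571] [0.0133246  0.00181752 0.03334611]
time_s: 4.8
eef_pos: [0.5275, -0.3203, 0.0589]
eef_rot: [0.0, 0.993, 0.119, 0.0]
wrist_force: [-0.9, -0.3, 5.4]
opening: 0.435
grasp_force: 59.7
[ 0.5275173  -0.32029598  0.05894419] [5.08340028e-04 9.92941895e-01 1.18600331e-01 3.10239977e-04] 0.43962596791925695
wheel [0.5444, -0.3185, 0.0285] 0.95 [321.46362979 276.82889679] [0.01681567 0.00219788 0.03045493]
```

View pics/w3.png

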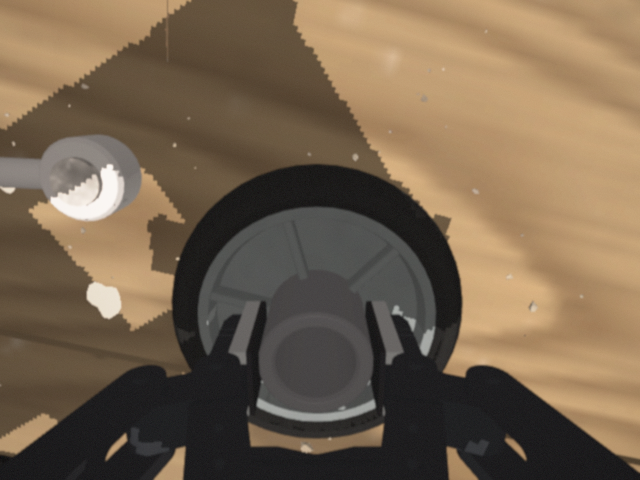

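Hub gripped: its top ring is centred at about (316,359), spanning 258–374 × 310–408. Next, lift and measure the hub's offset in the tool.

```bash
python3 - <<'E'
from h import *
w=camera('wrist');o=get_obs()
for a in [(316,359,.06),(318,301,.034)]:
    X=ray(w,*a);print(X,tool(o,X))
print(o['q'])
E
python3 -m jog '[0,0,-0.01,0,0,0,1, 0,0,-0.04,0,0,0,1, 0,0,-0.08,0,0,0,1, 0,0,-0.12,0,0,0,1, 0,0,-0.16,0,0,0,1, 0,0,-0.165,0,0,0,1, 0,0,-0.165,0,0,0,1,0,0,-0.165,0,0,0,1]'; python3 look.py w4 wheel
```

```text
[ 0.52868492 -0.32008359  0.06      ] [ 1.19365713e-03  8.23587172e-05 -1.07297494e-03]
[ 0.53673593 -0.3189661   0.034     ] [0.00926849 0.00086497 0.02493187]
[-7.37649423e-01  5.07610661e-01  1.61752733e+00 -2.13997510e-04
  1.01530223e+00  5.95511458e-01]
time_s: 5.95
eef_pos: [0.5261, -0.3188, 0.2204]
eef_rot: [-0.002, 0.993, 0.119, -0.002]
wrist_force: [-0.4, 0.2, -4.4]
opening: 0.441
grasp_force: 61.1
[ 0.52618322 -0.31894242  0.22058836] [-0.00170444  0.9929411   0.11858739 -0.001446  ] 0.43352767041568036
wheel [0.5448, -0.3214, 0.1899] 0.8 [334.1307404  274.78984743] [0.01759003 0.00688702 0.03061959]
```

```bash
python3 -m jog '[0.007,-0.04,0,0,0,0,1, 0.014,-0.09,0,0,0,0,1, 0.02,-0.14,0,0,0,0,1, 0.027,-0.19,0,0,0,0,1, 0.033,-0.24,0,0,0,0,1, 0.04,-0.29,0,0,0,0,1, 0.047,-0.34,0,0,0,0,1, 0.053,-0.39,0,0,0,0,1, 0.06,-0.44,0,0,0,0,1, 0.066,-0.49,0,0,0,0,1, 0.073,-0.54,0,0,0,0,1, 0.08,-0.59,0,0,0,0,1, 0.083,-0.615,0,0,0,0,1, 0.083,-0.63,0,0,0,0,1, 0.083,-0.63,0,0,0,0,1, 0.083,-0.63,0,0,0,0,1, 0.083,-0.63,0,0,0,0,1]'; python3 look.py w5 stub_axle
```

```text
time_s: 8.18
eef_pos: [0.4598, 0.311, 0.2233]
eef_rot: [0.0, 0.993, 0.118, 0.0]
wrist_force: [1.1, -1.0, -5.1]
opening: 0.434
grasp_force: 61.7
[0.45982391 0.31109222 0.22337031] [7.37878075e-05 9.93022046e-01 1.17928824e-01 5.79253090e-05] 0.43411398482034463
stub_axle [0.545, 0.3394, 0.0044] 0.86 [305.46739608  94.50098096] [ 0.08941561 -0.00760624  0.21897783]
```

View pics/w5.png

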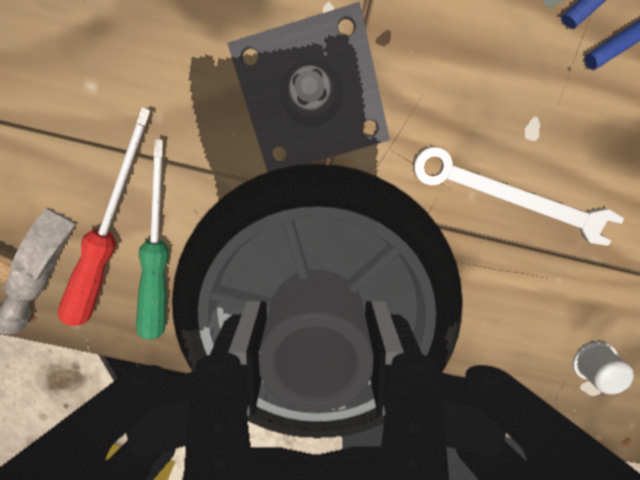

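The wheel hangs level, hub at (316,359). The axle's tip is at about (311,86), concentric with its shoulder, and the plate holes are at (346,26), (250,56), (279,153), (370,128).

Run:
```python
from h import *
w=camera('wrist');o=get_obs();T=o['eef_pos']
f=w['frame'];cv2.imwrite('pics/w5c.png',np.hstack([cv2.resize(f[55:125,270:350],(400,350),interpolation=3),cv2.resize(f[290:430,236:396],(400,350),interpolation=3)])[:,:,::-1])
for a in [(311,86,.108),(310,87,.0855),(346,26,.008),(250,56,.008),(279,153,.008),(370,128,.008)]:
    X=ray(w,*a);print(X.round(4),tool(o,X).round(4))
for P in [(258,362),(374,362),(316,310),(316,408)]: print(tool(o,ray(w,*P,T[2]+.001)).round(4))
for P in [(172,300),(462,300),(318,164)]: print('tyre',tool(o,ray(w,*P,T[2]-.025)).round(4))
```

```text
[0.5468 0.3347 0.108 ] [ 0.0901 -0.0023  0.1155]
[0.5473 0.3357 0.0855] [ 0.0907 -0.0031  0.138 ]
[0.5973 0.3217 0.008 ] [0.1361 0.0222 0.2155]
[0.5614 0.3855 0.008 ] [ 0.1161 -0.0482  0.2155]
[0.4976 0.35   0.008 ] [ 0.0458 -0.0287  0.2155]
[0.5328 0.2854 0.008 ] [0.0648 0.0424 0.2155]
[ 0.0001 -0.0186 -0.001 ]
[ 0.0001  0.019  -0.001 ]
[ 0.0187  0.0002 -0.001 ]
[-0.0178  0.0003 -0.001 ]
tyre [ 0.0097 -0.054   0.025 ]
tyre [0.0097 0.0553 0.025 ]
tyre [0.0604 0.0009 0.025 ]
```

View pics/w5c.png

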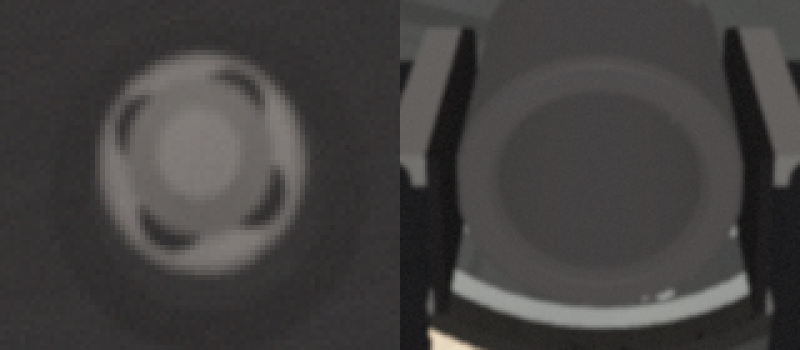

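```bash
python3 -m jog '[0.04,-0.003,0,0,0,0,1, 0.08,-0.003,0,0,0,0,1, 0.09,-0.003,0,0,0,0,1, 0.09,-0.003,0,0,0,0,1, 0.09,-0.003,0,0,0,0,1, 0.09,-0.003,0,0,0,0,1, 0.09,-0.003,0,0,0,0,1]'; python3 -c "
from h import *
o=get_obs();print(o['eef_pos'],o['eef_rot'],o['wrist_force'],tool(o,[.547,.3352,.2]))"
```

```text
time_s: 9.2
eef_pos: [0.5457, 0.3362, 0.2236]
eef_rot: [-0.0, 0.993, 0.119, 0.0]
wrist_force: [0.2, -0.9, -3.3]
opening: 0.435
grasp_force: 61.7
[0.54573178 0.33617614 0.22358346] [-3.77052155e-05  9.92919551e-01  1.18788701e-01  9.52286023e-05] [ 0.18282703 -0.9413715  -3.29600205] [0.00099749 0.00124899 0.02358359]
```

```bash
python3 -m jog '[0.001,0.001,0,0,0,0,1, 0.001,0.001,0.03,0,0,0,1, 0.001,0.001,0.05,0,0,0,1, 0.001,0.001,0.06,0,0,0,1, 0.001,0.001,0.07,0,0,0,1, 0.001,0.001,0.07,0,0,0,1, 0.001,0.001,0.07,0,0,0,1, 0.001,0.001,0.07,0,0,0,1]'; python3 -c "
from h import *
o=get_obs();print(o['eef_pos'],o['eef_rot'],o['wrist_force'],tool(o,[.547,.3352,.2]))"
python3 -m jog '[0,0,0.003,0,0,0,1, 0,0,0.006,0,0,0,1, 0,0,0.009,0,0,0,1,0,0,0.012,0,0,0,1, 0,0,0.015,0,0,0,1, 0,0,0.015,0,0,0,1]'
```

```text
time_s: 10.2
eef_pos: [0.5479, 0.3356, 0.1542]
eef_rot: [-0.0, 0.993, 0.119, 0.001]
wrist_force: [-0.2, 0.8, -3.0]
opening: 0.437
grasp_force: 61.7
[0.54791742 0.33558304 0.15418985] [-1.84042260e-04  9.92936114e-01  1.18647749e-01  7.41896234e-04] [-0.15430006  0.7959462  -2.99703798] [-0.00091235  0.00014742 -0.04581162]
time_s: 10.95
eef_pos: [0.5472, 0.3353, 0.1379]
eef_rot: [0.0, 0.993, 0.119, -0.0]
wrist_force: [1.1, 1.6, -3.7]
opening: 0.437
grasp_force: 61.7
```

The bore has passed the shoulder with hardly any force. Next, lower it to the collar.

```bash
python3 -m jog '[0,0,0.008,0,0,0,1, 0,0,0.016,0,0,0,1, 0,0,0.024,0,0,0,1,0,0,0.032,0,0,0,1, 0,0,0.04,0,0,0,1, 0,0,0.046,0,0,0,1, 0,0,0.05,0,0,0,1, 0,0,0.053,0,0,0,1,0,0,0.053,0,0,0,1]'
```

```text
time_s: 12.08
eef_pos: [0.5474, 0.3353, 0.0852]
eef_rot: [0.0, 0.993, 0.119, -0.0]
wrist_force: [1.0, 0.2, -4.0]
opening: 0.435
grasp_force: 61.7
```

```bash
python3 -m jog '[0,0,0.001,0,0,0,1, 0,0,0.002,0,0,0,1, 0,0,0.003,0,0,0,1, 0,0,0.003,0,0,0,1]'; python3 -m jog '[0,0,0,0,0,0,0.4, 0,0,0,0,0,0,0, 0,0,0,0,0,0,0, 0,0,0,0,0,0,0, 0,0,0,0,0,0,0, 0,0,0,0,0,0,0]'
```

```text
time_s: 12.58
eef_pos: [0.5477, 0.3355, 0.083]
eef_rot: [-0.0, 0.993, 0.119, 0.0]
wrist_force: [-1.7, -0.4, 2.1]
opening: 0.435
grasp_force: 62.2
time_s: 13.32
eef_pos: [0.5474, 0.3354, 0.0823]
eef_rot: [-0.0, 0.993, 0.119, -0.0]
wrist_force: [0.3, -0.3, -0.3]
opening: 0.997
grasp_force: 0.0
```

Wheel released on the collar. Rise, check it from above, and go on to the far cap.

```bash
python3 -m jog '[0,0,-0.03,0,0,0,0, 0,0,-0.08,0,0,0,0, 0,0,-0.13,0,0,0,0, 0,0,-0.17,0,0,0,0, -0.01,0.02,-0.17,0,0,0,0, -0.03,0.07,-0.17,0,0,0,0, -0.055,0.12,-0.17,0,0,0,0, -0.08,0.17,-0.17,0,0,0,0, -0.1,0.22,-0.17,0,0,0,0, -0.13,0.27,-0.17,0,0,0,0, -0.15,0.32,-0.17,0,0,0,0, -0.156,0.333,-0.17,0,0,0,0, -0.156,0.333,-0.17,0,0,0,0,-0.156,0.333,-0.17,0,0,0,0,-0.156,0.333,-0.17,0,0,0,0]'; python3 look.py w6 axle_cap
python3 - <<'E'
from h import *
w=cv2.imread('pics/w6.png');t=camera('top');print(ray(t,159.6,239.6,.108))
cv2.imwrite('pics/v6.png',np.hstack([cv2.resize(w,(480,360)),cv2.resize(t['frame'][200:290,130:210,::-1],(320,360),interpolation=3)]))
E
```

```text
time_s: 15.2
eef_pos: [0.4744, -0.0237, 0.2522]
eef_rot: [-0.0, 0.993, 0.12, -0.0]
wrist_force: [-1.0, 0.7, -0.3]
opening: 1.003
grasp_force: 0.0
[ 0.47439436 -0.02382347  0.2521871 ] [-1.45837994e-04  9.92819939e-01  1.19618320e-01 -6.57337012e-05] 0.9993674609713387
axle_cap [0.382, 0.0229, 0.0274] 0.76 [240.94508849 292.61228846] [-0.07863109 -0.06726315  0.22481517]
axle_cap [0.4767, -0.0206, 0.0317] 0.69 [312.65848116 204.83705277] [ 0.00302638 -0.00251627  0.22048759]
[0.54606733 0.33234033 0.108     ]
```

View pics/v6.png

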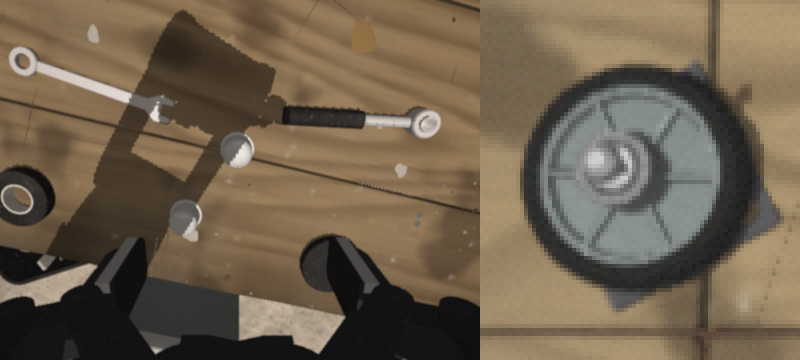

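The wheel sits around the axle on the plate (right crop). The wrist view shows the far cap at about (315,199) in full-size pixels, and the other cap, which I leave alone, at (248,289).

Run:
```python
from h import *
w=camera('wrist');o=get_obs();g=cv2.cvtColor(w['frame'],cv2.COLOR_RGB2GRAY)
c=cv2.HoughCircles(cv2.resize(g[150:250,265:365],(400,400),interpolation=3),cv2.HOUGH_GRADIENT,1,30,param1=100,param2=20,minRadius=65,maxRadius=110)
for u,v,r in c[0][:4]:
    u,v=u/4+265,v/4+150
    print(u,v,r/4,[tool(o,ray(w,u,v,z)).round(4).tolist() for z in (.003,.02,.03)])
print(tool(o,ray(w,315,199,.02)))
```

```text
314.375 199.375 24.5 [[0.0017, -0.0012, 0.2492], [0.0052, -0.0012, 0.2322], [0.0073, -0.0011, 0.2222]]
347.625 190.375 25.425 [[0.0099, 0.0285, 0.2492], [0.013, 0.0271, 0.2322], [0.0149, 0.0263, 0.2222]]
358.375 191.625 25.975 [[0.0088, 0.0381, 0.2492], [0.012, 0.0363, 0.2322], [0.0138, 0.0353, 0.2222]]
332.625 210.375 19.85 [[-0.0084, 0.0153, 0.2492], [-0.0044, 0.0146, 0.2322], [-0.0021, 0.0142, 0.2222]]
[ 0.00554954 -0.00063615  0.23221869]
```

```bash
python3 -m jog '[0.002,0,0.05,0,0,0,0, 0.002,0,0.1,0,0,0,0, 0.002,0,0.15,0,0,0,0, 0.002,0,0.19,0,0,0,0, 0.002,0,0.21,0,0,0,0, 0.002,0,0.22,0,0,0,0, 0.002,0,0.22,0,0,0,0, 0.002,0,0.22,0,0,0,0]'; python3 look.py w7 axle_cap
python3 - <<'E'
from h import *
w=camera('wrist');cv2.imwrite('pics/v7.png',w['frame'][200:440,160:480,::-1])
E
```

```text
time_s: 16.4
eef_pos: [0.4771, -0.0247, 0.0333]
eef_rot: [0.0, 0.993, 0.119, 0.001]
wrist_force: [-0.1, 0.2, -0.6]
opening: 1.002
grasp_force: 0.0
[ 0.4771545  -0.02476096  0.03338082] [4.48304186e-04 9.92932261e-01 1.18677391e-01 9.99976820e-04] 0.9945638619320804
axle_cap [0.4832, -0.0201, 0.0327] 0.85 [306.3074337  340.38589346] [ 0.0069724  -0.00310565  0.00069043]
axle_cap [0.3929, 0.0089, 0.0004] 0.52 [200.1773842  459.85294967] [-0.07400983 -0.05260674  0.03278249]
```

View pics/v7.png

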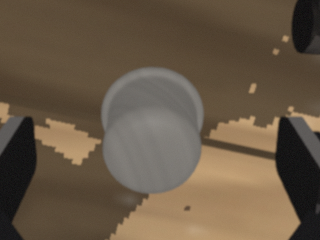

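Cap lies between the fingers: dome disc centred at (312,349), flange at about (312,316).

Run:
```python
from h import *
w=camera('wrist');o=get_obs();print(o['eef_pos'])
for a in [(312,308,.03),(312,349,.028),(312,392,.028),(262,349,.028),(361,349,.028),(312,267,.003)]:print(a,tool(o,ray(w,*a)).round(4))
```

```text
[ 0.47681105 -0.02470078  0.03310101]
(312, 308, 0.03) [ 0.0174 -0.0012  0.0031]
(312, 349, 0.028) [ 0.0011 -0.0012  0.0051]
(312, 392, 0.028) [-0.0161 -0.0012  0.0051]
(262, 349, 0.028) [ 0.0011 -0.0181  0.0051]
(361, 349, 0.028) [0.0011 0.0154 0.0051]
(312, 267, 0.003) [ 0.0211 -0.0014  0.0301]
```

```bash
python3 -m jog '[0.001,-0.001,0.001,0,0,0,0.3, 0.001,-0.001,0.001,0,0,0,0.5, 0.001,-0.001,0.001,0,0,0,0.6, 0.001,-0.001,0.001,0,0,0,1,0.001,-0.001,0.001,0,0,0,1,0.001,-0.001,0.001,0,0,0,1,0.001,-0.001,0.001,0,0,0,1]'; python3 look.py w8 axle_cap; python3 -m jog '[0,0,-0.01,0,0,0,1, 0,0,-0.05,0,0,0,1, 0,0,-0.1,0,0,0,1, 0,0,-0.15,0,0,0,1, 0,0,-0.17,0,0,0,1,0,0,-0.17,0,0,0,1, 0,0,-0.17,0,0,0,1]'; python3 look.py w9 axle_cap; python3 -c "
import cv2,numpy as np
a,b=[cv2.resize(cv2.imread(f'pics/w{i}.png')[260:440,220:420],(400,360),interpolation=3) for i in (8,9)];cv2.imwrite('pics/v9.png',np.hstack([a,b]))"
```

```text
time_s: 17.48
eef_pos: [0.477, -0.0233, 0.0317]
eef_rot: [-0.0, 0.993, 0.119, -0.0]
wrist_force: [-2.5, 0.7, 5.0]
opening: 0.379
grasp_force: 59.1
[ 0.47695914 -0.02332932  0.03169524] [-2.40812922e-05  9.92942837e-01  1.18593910e-01 -8.08083128e-05] 0.37803331945148133
axle_cap [0.48, -0.0198, 0.0289] 0.88 [307.56340142 345.48566089] [ 0.00378696 -0.00271369  0.00279483]
axle_cap [0.39, 0.0185, 0.0109] 0.63 [172.92672858 483.47803651] [-0.07465846 -0.06113139  0.02081089]
time_s: 18.45
eef_pos: [0.4761, -0.0231, 0.2002]
eef_rot: [-0.0, 0.993, 0.119, -0.001]
wrist_force: [-0.7, 0.8, -0.4]
opening: 0.38
grasp_force: 59.7
[ 0.47593643 -0.02304508  0.19982335] [-5.49043316e-04  9.92943841e-01  1.18578068e-01 -1.21179329e-03] 0.37871880355264714
axle_cap [0.39, 0.0264, 0.0214] 0.91 [229.16244033 308.92888893] [-0.07146985 -0.0680452   0.17868041]
axle_cap [0.4815, -0.0194, 0.1999] 0.68 [308.53864063 343.40570324] [ 6.26527939e-03 -2.23256571e-03 -8.78406562e-05]
```

View pics/v9.png

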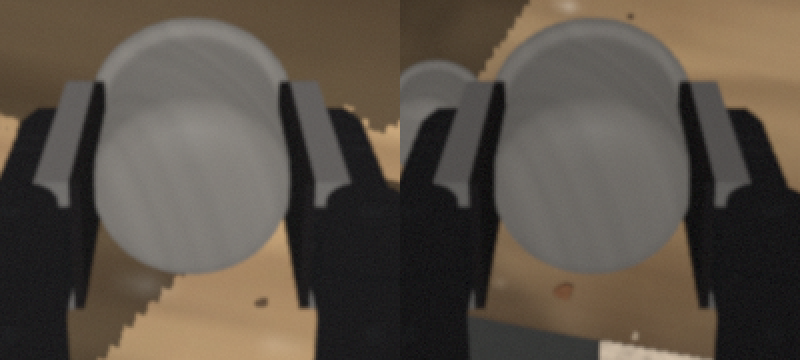

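Cap is gripped squarely, unchanged by the lift; its centre is about 0.5 mm behind the TCP. Carry it to the axle.

```bash
python3 -m jog '[0.01,-0.02,0,0,0,0,1, 0.03,-0.07,0,0,0,0,1, 0.055,-0.12,0,0,0,0,1, 0.08,-0.17,0,0,0,0,1, 0.1,-0.22,0,0,0,0,1, 0.125,-0.27,0,0,0,0,1, 0.148,-0.318,0,0,0,0,1, 0.154,-0.331,0,0,0,0,1, 0.154,-0.331,0,0,0,0,1, 0.154,-0.331,0,0,0,0,1, 0.154,-0.331,0.02,0,0,0,1, 0.154,-0.331,0.04,0,0,0,1, 0.154,-0.331,0.05,0,0,0,1, 0.154,-0.331,0.05,0,0,0,1, 0.154,-0.331,0.05,0,0,0,1]'; python3 -c "
from h import *
o=get_obs();print(o['eef_pos'],o['eef_rot'],o['wrist_force'],tool(o,[.5476,.3353,.1172]))"
```

```text
time_s: 20.42
eef_pos: [0.549, 0.3348, 0.1517]
eef_rot: [-0.0, 0.993, 0.119, 0.0]
wrist_force: [0.6, 0.4, -0.0]
opening: 0.381
grasp_force: 59.8
[0.54900397 0.33476464 0.15171629] [-8.22571381e-05  9.92939210e-01  1.18623613e-01  3.97283035e-04] [ 0.58670906  0.38263539 -0.03010742] [-0.00126624 -0.00084865  0.03451534]
```

```bash
python3 -m jog '[-0.001,-0.001,0.003,0,0,0,1, -0.001,-0.001,0.006,0,0,0,1, -0.001,-0.001,0.01,0,0,0,1, -0.001,-0.001,0.014,0,0,0,1, -0.001,-0.001,0.018,0,0,0,1, -0.001,-0.001,0.02,0,0,0,1,-0.001,-0.001,0.02,0,0,0,1]'; python3 -c "
from h import *
o=get_obs();print(o['eef_pos'],o['eef_rot'],o['wrist_force'],o['torque'])"
```

```text
time_s: 21.3
eef_pos: [0.5473, 0.3353, 0.131]
eef_rot: [0.0, 0.993, 0.119, -0.0]
wrist_force: [0.4, -0.8, -0.1]
opening: 0.385
grasp_force: 59.8
[0.54731127 0.33531628 0.13102015] [ 4.73648912e-05  9.92940860e-01  1.18610283e-01 -2.18947447e-04] [ 0.40069654 -0.77235832 -0.07095058] [-0.07189899  0.02734999  0.02317306]
```

```bash
python3 -m jog '[0,0,0.002,0,0,0,1, 0,0,0.004,0,0,0,1, 0,0,0.006,0,0,0,1, 0,0,0.007,0,0,0,1, 0,0,0.008,0,0,0,1, 0,0,0.008,0,0,0,1]';  python3 -m jog '[0,0,0.001,0,0,0,1, 0,0,0.002,0,0,0,1, 0,0,0.003,0,0,0,1, 0,0,0.003,0,0,0,1]'
```

```text
time_s: 22.05
eef_pos: [0.5479, 0.3357, 0.1248]
eef_rot: [-0.0, 0.993, 0.119, 0.001]
wrist_force: [-2.6, -0.2, 8.4]
opening: 0.38
grasp_force: 60.7
time_s: 22.55
eef_pos: [0.5473, 0.3355, 0.1202]
eef_rot: [-0.0, 0.993, 0.119, 0.0]
wrist_force: [0.4, 0.2, -3.2]
opening: 0.377
grasp_force: 59.7
```

Force rose to 8.4 N and then dropped: the click. Press home.

```bash
python3 -m jog '[0,0,0.001,0,0,0,1, 0,0,0.002,0,0,0,1, 0,0,0.003,0,0,0,1, 0,0,0.004,0,0,0,1, 0,0,0.004,0,0,0,1]'
```

```text
time_s: 23.18
eef_pos: [0.5475, 0.3353, 0.1172]
eef_rot: [0.0, 0.993, 0.119, -0.0]
wrist_force: [-3.7, -1.7, 4.9]
opening: 0.382
grasp_force: 60.9
```

```bash
python3 -m jog '[0,0,0.001,0,0,0,1, 0,0,0.001,0,0,0,1, 0,0,0.001,0,0,0,1]'
```

```text
time_s: 23.55
eef_pos: [0.5475, 0.3353, 0.1171]
eef_rot: [0.0, 0.993, 0.119, 0.0]
wrist_force: [-5.3, -3.3, 10.5]
opening: 0.379
grasp_force: 61.4
```

```bash
python3 -m jog '[0,0,0.0005,0,0,0,1, 0,0,0.0005,0,0,0,1, 0,0,0.0005,0,0,0,1, 0,0,0.0005,0,0,0,1, 0,0,0.0005,0,0,0,1, 0,0,0.0005,0,0,0,1]'
```

```text
time_s: 24.3
eef_pos: [0.5476, 0.3353, 0.1171]
eef_rot: [0.0, 0.993, 0.119, 0.0]
wrist_force: [-6.8, -3.5, 13.6]
opening: 0.385
grasp_force: 61.6
```

Steady at about 13 N against a hard stop at the expected height (0.117 m), so I'm handing in.

```bash
python3 -c "
from bench import *
print(hand_in())"
```

```text
the job is handed in; nothing more can be done
None
```

The wheel is on the axle's collar, and the cap (the one farthest from the base) clicked over the balls and is held on the shoulder with about 13 N; the job was handed in at about 24 s, and no verdict was returned.

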